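Seat two spacer plates in the floating thickness gauge

ROBOT

A 6-joint arm with a two-finger parallel gripper is mounted at the origin on a cart in front of the work surface, level with it; the furniture and walls round the work are solid. World frame = base frame: x ahead of the robot, y to its left, z up, the work surface at z = 0. Lengths are in m, angles in rad, forces in N, time in s.
With the tool pointing down it reaches from about 0.375 to 0.975 m from the base axis. Payload 3.8 kg.
Tool frame: the origin (TCP) lies midway between the tips of the shut fingers; the grasp point (between the pads) lies env.pinch_z behind it (env.pinch_z is the distance from the TCP to the grasp point, in m); z points along the fingers, y is the direction in which the jaws open and shut (so a half turn about z gives the same grasp; the last joint's range is limited). The gripper opens to 88 mm and grips with 3 to 60 N. Pads are 18 mm wide; open, the fingers measure 123 mm over their backs; the gripper's body (75 mm by 187 mm) begins 45 mm behind the grasp point.
Start: joints at [-0.037, 0.264, 1.604, -0, 1.274, -0.037], TCP at [0.675, -0, 0.239] pointing down, gripper open.
Joint ranges: [-2.63, 2.63], [-0.94, 2.18], [0.31, 2.57], [-1.31, 4.45], [0, 2.66], [-2.55, 2.55]. Speed limits (rad/s): [2.57, 2.57, 3.14, 3.14, 3.14, 3.14].

INTERFACE

Orientations are given as [roll, pitch, yaw] about the fixed x, y, z axes, in that order (R = Rz(yaw) Ry(pitch) Rx(roll)).
In Python, from rig import env gives the robot as it stands.
- The arm moves only by the shell command python3 -m pendant 'ROWS'. ROWS is JSON, a list of rows, each an object with "slide": the shift along the tool's x, y, z in mm, a list of three; "turn": the turn, a rotation vector about the tool's x, y, z in rad, a list of three; "fingers": the opening, from 0 (shut) to 1 (fully open). In form: [{"slide": [x, y, z], "turn": [rx, ry, rz], "fingers": fingers}, ...]. A call has 1 to 12 rows; each row is the pose to reach, as a shift and turn from the pose commanded when the call began, along the tool's axes at that moment; what a row does not reach only later rows make up. A row lasts 1/10 s, in which the tool goes at most 50 mm and 8.59 degrees, less where a joint would pass 70% of its speed; a pose out of reach is approached as far as the arm can. A call with a gripper value outside its range is refused whole. The fingers move at their own pace and stop on an object; the grip force is fixed at half the most. Time passes only in rows, so rows that repeat a pose let the fingers close. It gives the time, the measured TCP pose, the force and the opening at its end, in the units of the state.
- env.state(): the state, without advancing time (a new reading comes with each control period).
- env.grab_frame(name): name is "scene" or "side" or "wrist"; returns (picture, depth): 480x640x3 uint8, red, green, blue; 480x640 float32, m along the optical axis (not along the pixel's ray), 0 where there is no reading.
- env.camera_model(name): a dict with "fx", "fy", "cx", "cy" (pixels), "dist_coeffs" ([k1, k2, p1, p2, k3] as OpenCV has them; the pictures are not rectified), "extrinsics" (4x4, takes a point from camera to world coordinates); the wrist camera has in their place "T_tool_cam" (4x4, takes a point from camera to tool coordinates, whose origin is the TCP and whose axes are the flange's). Camera axes: x right, y down, z forward; pixel columns grow to the right and rows downward; lengths in m; the calibration is good to about 2 mm. A picture is of the moment at which its call begins: read the wrist's pose just before it. camera_model takes no time and is no camera call.
- env.hand_in(): hands the job in, once; it reports no verdict.
The state is a dict: "t": time; "joint_positions": joint angles; "qvel": joint speeds; "effort": joint torques, N m; "eef_pos": TCP position; "tool_rot": TCP orientation; "wrist_force": force on the tool from outside, world axes, zero at the start; "torque": the same for the moment, N m; "finger_gap": finger opening in m.
Only numpy, scipy, OpenCV 4.12 (cv2) and the standard library are available. Lean on these libraries where they do the work, as an engineer would, in place of code of your own. Each camera call takes 0.05 s, during which the arm holds its last target.

TASK

Put the two spacer plates away in the thickness gauge: the thin brass plate upright in the narrowest slot and the thick steel plate upright in the widest slot, each pushed fully home onto the slot's floor against its leaf spring. The slot carriers float, so feel for each slot and press gently (50 N would spoil the gauge). Leave the middle slot empty, let go of the plates, and do not disturb the caliper, tape measure and star knob lying loose around the work.

Things in the scene. Friction and masses are not known exactly. Their poses are not given: they have to be found in the camera images.
- thin_plate: brass plate standing on its short edge on the worktop: 45 mm wide (own x), 10 mm thick (own y), 62 mm tall (own z), about 0.22 kg; origin at the centre of its underside. Grip it across its 45 mm width, near the top.
- thick_plate: steel plate standing on its short edge on the worktop: 45 mm wide (own x), 16 mm thick (own y), 62 mm tall (own z), about 0.33 kg; origin at the centre of its underside. Grip it across its 45 mm width, near the top.
- gauge: gauge fixed to the worktop: dark base 86 (own x) x 196 mm (own y), blue rails 26 mm high along y, inner faces at x = -26 and 26 mm. Between them stand three grey slot carriers in a row along y, 38 mm high, 50 mm apart; from -y to +y for 16, 13, 10 mm plates. A plate's width goes along x. Origin: centre of the underside.
- slot_10 (a point): middle place of the floor centre of the narrowest slot (thin plate), 9 mm above the worktop; axes as the gauge. Its carrier floats and starts anywhere up to 8 mm either way along y from here: unmeasured, to be found by feel or sight. Some 3 N sideways slides it. Between carriers are gaps. A plate fully home has its top 71 mm above the worktop.
- slot_16 (a point): the same point for the widest slot (thick plate); floats alike. Each slot is 51 mm long, 29 mm deep, between 8 mm cheeks; mouth 3.6 mm wider than its plate, narrowing over the top 10 mm to 1.6 mm wider, then straight. From 22 mm above the floor down, a leaf spring in the +y cheek drags: the plate needs a push of about 3 to 9 N (with its weight) all the way to the hard floor.
- caliper: steel sliding caliper, 74 x 200 x 12 mm, lying beyond the gauge; a bystander.
- tape_measure: yellow tape measure, 40 x 80 x 68 mm, standing behind the plates; a bystander.
- spare_knob: black star knob, 46 x 44 x 28 mm, near the front edge; a bystander.
Mind the look-alikes: they are no part of the job. What is shaped like the thick_plate but blue is not meant. Several things have the shape of the thin_plate; the one meant has the colours described above.

How it is judged:
At the end, for the whole second after the job is handed in: Thin plate in the narrowest slot, thick plate in the widest: released, at rest, upright (0.12 rad), turned along the slot (0.15 rad), within 11.5 mm along the row and 6 mm across it of the slot's middle place, underside at most 2 mm above (2.5 mm below) the nominal slot floor (x of thin_plate in the frame of slot_10 between -0.006 and 0.006 m and y of thin_plate in the frame of slot_10 between -0.0115 and 0.0115 m and z of thin_plate in the frame of slot_10 between -0.0025 and 0.002 m and angle between each of thin_plate, thick_plate's own z axis and vertical below 0.12 rad and angle between the y axis of thin_plate and the y axis of slot_10, either way round below 0.15 rad and linear speed of each of thin_plate, thick_plate below 0.01 m/s and x of thick_plate in the frame of slot_16 between -0.006 and 0.006 m and y of thick_plate in the frame of slot_16 between -0.0115 and 0.0115 m and z of thick_plate in the frame of slot_16 between -0.0025 and 0.002 m and angle between the y axis of thick_plate and the y axis of slot_16, either way round below 0.15 rad); the robot touches nothing.
It fails at once if a plate or the gripper is pressed on the gauge with more than 50 N (all contacts added up; the spring alone grips a plate with 17) (contact force between any of thin_plate, thick_plate, the fingers, the arm and gauge above 50 N).
It fails at once if the caliper, tape measure or star knob is moved by more than 15 mm (distance of any of caliper, tape_measure, spare_knob from where it was at the start of the episode above 0.015 m).
It also fails if it takes over 70 s, if anything falls off the work surface, if the arm or the gripper's body presses on something with over 40 N, if the wrist force passes 120 N, or if a joint passes its speed limit or range.

## Working session

There is one attempt and no reset: what is moved stays moved. The work goes in short steps, Python scripts to look and compute and a shell command to move; the robot and the scene stay as the last step left them, time stands still between calls to the robot, and variables do not carry over. Pictures are saved under pics/ and viewed, and the job is handed in when it is done.

```bash
ls; mkdir -p pics; python3 - <<'E'
from rig import env
import cv2,numpy as np
s=env.state();print(s, env.pinch_z)
for n in ["scene","side","wrist"]:
    p,d=env.grab_frame(n);cv2.imwrite(f"pics/{n}0.png",p[:,:,::-1]);np.savez(f"pics/{n}0.npz",p=p,d=d)
    print(n,env.camera_model(n))
E
```

```text
pics
{'t': 0.0, 'joint_positions': array([-3.68863756e-02,  2.64778344e-01,  1.60533670e+00, -5.31115711e-06,
        1.27369708e+00, -3.69126119e-02]), 'qvel': array([ 0.00061011,  0.00063673,  0.00206592, -0.00109155,  0.00116021,
        0.00027358]), 'effort': array([-9.59501231e-04, -5.02113855e+01, -3.56871557e+01,  7.25938403e-02,
        2.92220683e-02, -1.93505334e-04]), 'eef_pos': array([6.74305191e-01, 3.12585946e-05, 2.37391169e-01]), 'tool_rot': array([-3.13937450e+00, -7.68363658e-05,  1.57082404e+00]), 'wrist_force': array([ 0.3561473 ,  0.26210952, -0.29579364]), 'torque': array([-0.00341332,  0.02770427, -0.01846677]), 'finger_gap': 0.08771534281544689} 0.0187
scene {'fx': 465.5453584357619, 'fy': 465.5453584357619, 'cx': 329.2028487307362, 'cy': 233.96074580570587, 'dist_coeffs': array([-0.10975817,  0.        ,  0.        ,  0.        ,  0.        ]), 'extrinsics': array([[-0.86359307, -0.4069663 ,  0.29763306,  0.28767954],
       [-0.50389137,  0.67635758, -0.53724661,  0.61762422],
       [ 0.01733489, -0.61393718, -0.78916452,  0.72709638],
       [ 0.        ,
[... 344 characters left out ...]
75594681, -0.58448412],
       [-0.01174125, -0.78837464, -0.61508339,  0.65291008],
       [ 0.        ,  0.        ,  0.        ,  1.        ]])}
wrist {'fx': 358.3583409859268, 'fy': 358.3583409859268, 'cx': 318.9204714505522, 'cy': 237.57741709979345, 'dist_coeffs': array([-0.03461804,  0.        ,  0.        ,  0.        ,  0.        ]), 'T_tool_cam': array([[ 1.08231590e-03, -9.55149507e-01, -2.96122016e-01,
         7.61468955e-02],
       [ 9.99999358e-01,  9.34135551e-04,  6.41884367e-04,
         1.54907808e-04],
       [-3.36477434e-04, -2.96122520e-01,  9.55149904e-01,
        -1.46658472e-01],
       [ 0.00000000e+00,  0.00000000e+00,  0.00000000e+00,
         1.00000000e+00]])}
```

View pics/scene0.png

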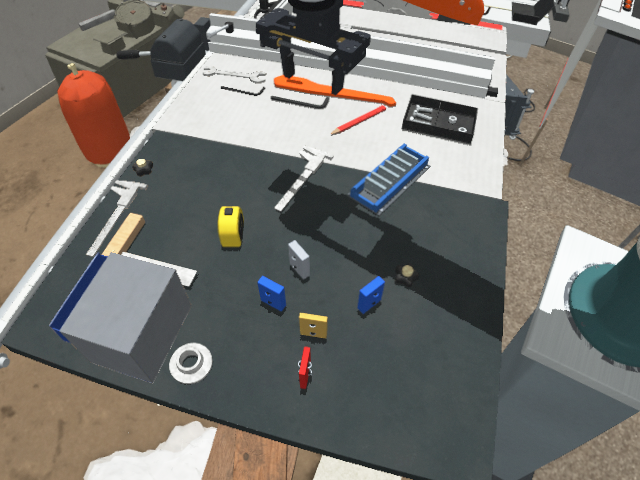

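View pics/side0.png

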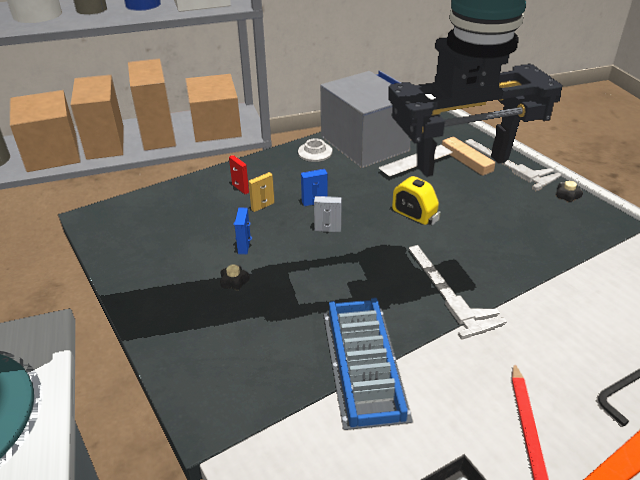

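View pics/wrist0.png

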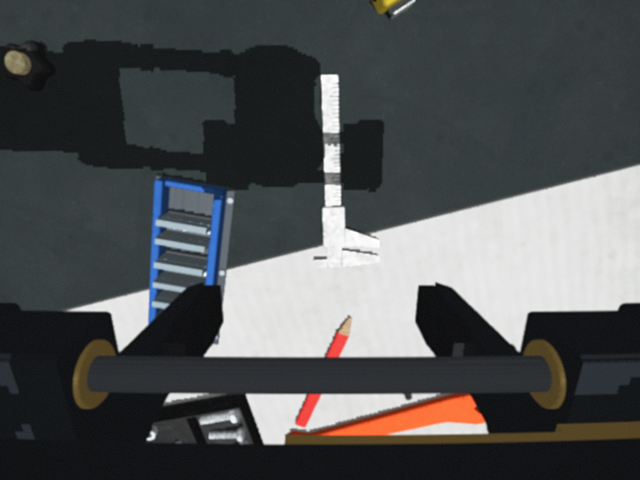

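Possible choices (scene pixels): the brass/yellow plate (313,326) against red (304,368) and blue (271,293) or (371,294); the grey steel plate (299,258) against the same blue ones. By the description I want the yellow plate and the grey plate. Next I check them in a close crop.

```bash
cat > h.py <<'E'
import numpy as np,cv2
from rig import env
from scipy.spatial.transform import Rotation as R
def load(n):
    z=np.load(f"pics/{n}.npz");return z['p'],z['d']
def rays(cam,uv,T=None):
    m=env.camera_model(cam);K=np.array([[m['fx'],0,m['cx']],[0,m['fy'],m['cy']],[0,0,1]])
    n=cv2.undistortPoints(np.float64(uv).reshape(-1,1,2),K,m['dist_coeffs']).reshape(-1,2)
    E=m['extrinsics'] if T is None else T@m['T_tool_cam']
    c=np.c_[n,np.ones(len(n))]
    return E[:3,3],c@E[:3,:3].T   # dir scaled to unit optical depth
def plane(cam,uv,z,T=None):
    o,d=rays(cam,uv,T);return o+d*((z-o[2])/d[:,2])[:,None]
def cloud(cam,mask,d,T=None):
    v,u=np.nonzero(mask&(d>0));o,r=rays(cam,np.c_[u,v],T);return o+r*d[v,u][:,None]
def toolT(s):
    T=np.eye(4);T[:3,:3]=R.from_euler('xyz',s['tool_rot']).as_matrix();T[:3,3]=s['eef_pos'];return T
E
python3 - <<'E'
from h import *
out=[]
for n,(u0,v0) in [("scene0",(230,200)),("side0",(210,140))]:
    p,d=load(n);c=p[v0:v0+200,u0:u0+ (160)] if 0 else p[v0:v0+180,u0:u0+180]
    out.append(cv2.resize(c,(400,400),interpolation=cv2.INTER_NEAREST))
cv2.imwrite("pics/crop0.png",np.hstack(out)[:,:,::-1])
# masks
for n,box in [("scene0",None),("side0",None)]:
    p,d=load(n);cam=n[:-1];hsv=cv2.cvtColor(p,cv2.COLOR_RGB2HSV)
    H,W=d.shape;v,u=np.mgrid[:H,:W];o,r=rays(cam,np.c_[u.ravel(),v.ravel()]);P=(o+r*d.reshape(-1,1)).reshape(H,W,3)
    for name,m in [("yellow",(hsv[...,0]>15)&(hsv[...,0]<32)&(hsv[...,1]>110)),("grey",(hsv[...,1]<40)&(hsv[...,2]>70)),("blue",(hsv[...,0]>100)&(hsv[...,0]<125)&(hsv[...,1]>150))]:
        m=m&(d>0)&(P[...,2]>.008)&(P[...,2]<.12)&(P[...,0]>.2)&(P[...,0]<.9)
        k,l,st,ce=cv2.connectedComponentsWithStats(m.astype(np.uint8))
        for i in range(1,k):
            if st[i,4]>60:
                q=P[l==i];t=q[q[:,2]>q[:,2].max()-.008]
                print(cam,name,st[i,:5],q.min(0).round(3),q.max(0).round(3),"top",t.mean(0).round(3), cv2.minAreaRect((t[:,:2]*1000).astype(np.float32)))
E
```

```text
scene yellow [218 207  25  39 756] [0.693 0.183 0.008] [0.749 0.259 0.07 ] top [0.723 0.226 0.063] ((723.2349853515625, 223.89724731445312), (35.94548034667969, 29.377065658569336), 28.50392723083496)
scene yellow [299 313  29  24 515] [0.454 0.311 0.008] [0.497 0.335 0.066] top [0.476 0.323 0.062] ((476.25091552734375, 322.7225646972656), (44.63359069824219, 11.149347305297852), 21.184185028076172)
scene grey [378   0  52  16 418] [ 0.737 -0.83   0.008] [ 0.9   -0.775  0.044] top [ 0.84  -0.795  0.039] ((842.303466796875, -796.6825561523438), (86.32431030273438, 13.058289527893066), 14.686308860778809)
scene grey [ 351   36  147   61 5095] [ 0.419 -0.53   0.008] [ 0.792 -0.39   0.101] top [ 0.604 -0.48   0.097] ((606.845947265625, -481.150146484375), (325.33349609375, 21.416351318359375), 14.729917526245117)
scene grey [313  44  23  12 148] [ 0.839 -0.389  0.046] [ 0.899 -0.362  0.065] top [ 0.874 -0.377  0.061] ((870.9896240234375, -380.42620849609375), (61.02324676513672, 24.540502548217773), 18.367286682128906)
scene grey [312  56  19  13 139] [ 0.849 -0.386  0.008] [ 0.9   -0.36
[... 4876 characters left out ...]
96.6409912109375, 533.7868041992188), (6.973677635192871, 59.42424011230469), 14.553203582763672)
side blue [301 170  26  33 697] [0.546 0.294 0.008] [0.591 0.316 0.064] top [0.568 0.304 0.06 ] ((568.809326171875, 306.2117614746094), (44.48955535888672, 20.448589324951172), 1.8769426345825195)
side blue [234 208  18  45 546] [0.408 0.194 0.008] [0.436 0.244 0.064] top [0.422 0.218 0.061] ((421.77239990234375, 220.1111297607422), (49.191402435302734, 16.12554168701172), 70.78199768066406)
side blue [ 329  298   78  129 2430] [ 0.472 -0.178  0.008] [0.575 0.027 0.03 ] top [ 0.518 -0.088  0.026] ((523.6026611328125, -75.73765563964844), (196.63941955566406, 69.87043762207031), 79.6172103881836)
```

View pics/crop0.png

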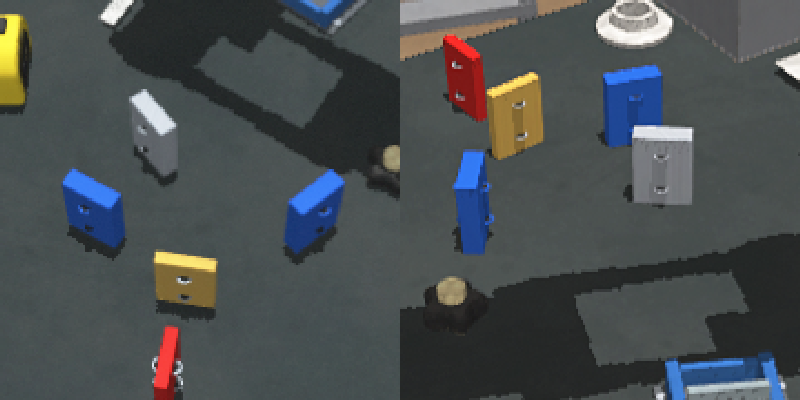

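The crop shows the brass plate (scene 313,326) and the grey steel plate (299,258), with blue and red decoys around them. Measured height is 62 mm and the footprints are about 45x11 and 45x17, which match. Next I look at the gauge from above with the wrist camera.

```bash
python3 -m pendant '[{"slide":[-80,-150,0],"turn":[0,0,0],"fingers":1},{"slide":[-80,-150,0],"turn":[0,0,0],"fingers":1},{"slide":[-80,-150,0],"turn":[0,0,0],"fingers":1},{"slide":[-80,-150,0],"turn":[0,0,0],"fingers":1},{"slide":[-80,-150,0],"turn":[0,0,0],"fingers":1},{"slide":[-80,-150,0],"turn":[0,0,0],"fingers":1}]'
python3 - <<'E'
from h import *
s=env.state();T=toolT(s)
p,d=env.grab_frame("wrist");np.savez("pics/wrist1.npz",p=p,d=d,T=T);print(T.round(3))
cv2.imwrite("pics/wrist1.png",p[:,:,::-1])
E
```

```text
t: 0.75
eef_pos: [0.5252, -0.0801, 0.239]
tool_rot: [3.14, -0.0, 1.57]
wrist_force: [-0.9, -0.3, 0.3]
finger_gap: 0.0882
[[ 0.001  1.     0.001  0.525]
 [ 1.    -0.001  0.    -0.08 ]
 [ 0.     0.001 -1.     0.239]
 [ 0.     0.     0.     1.   ]]
```

View pics/wrist1.png

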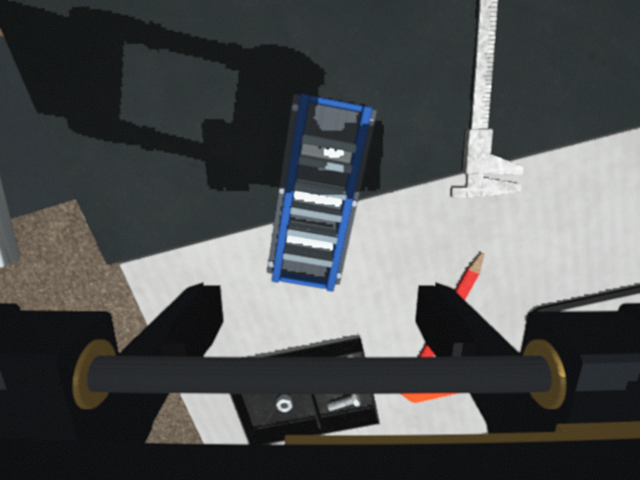

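The wrist picture shows the gauge at about (320,190), with its carriers from row 140 to 270. Next I profile the heights along the row.

```bash
cat >> h.py <<'E'
def gframe(P,c,a):
    ey=np.array([np.cos(a),np.sin(a)]);ex=np.array([ey[1],-ey[0]])
    q=P[:,:2]-c;return np.c_[q@ex,q@ey,P[:,2]]
E
python3 - <<'E'
from h import *
z=np.load("pics/wrist1.npz");
S={"wrist":(z['p'],z['d'],z['T'])}
for n in("scene","side"): S[n]=(*load(n+"0"),None)
for n,(p,d,T) in S.items():
    hsv=cv2.cvtColor(p,cv2.COLOR_RGB2HSV)
    P=cloud(n,np.ones_like(d,bool),d,T);H=hsv[d>0]
    near=(np.abs(P[:,0]-.523)<.09)&(np.abs(P[:,1]+.074)<.14)&(P[:,2]<.06)
    P=P[near];H=H[near]
    b=(H[:,0]>100)&(H[:,0]<125)&(H[:,1]>130)&(P[:,2]>.02)&(P[:,2]<.032)
    r=cv2.minAreaRect((P[b][:,:2]*1000).astype(np.float32));print(n,r,b.sum(), np.median(P[b][:,2]))
    c=np.array(r[0])/1000;a=np.deg2rad(r[2])
    G=gframe(P,np.array([.5232,-.0745]),np.deg2rad(79.6))
    k=np.abs(G[:,0])<.018
    print(" ".join(f"{int(y)}:{np.median(1000*G[k&(abs(G[:,1]*1000-y)<1),2]):.0f}" for y in range(-90,92,2) if (k&(abs(G[:,1]*1000-y)<1)).sum()>3))
# rectified top view of gauge
m=env.camera_model("wrist")
p,d,T=S["wrist"]
E=T@m["T_tool_cam"];K=np.array([[m['fx'],0,m['cx']],[0,m['fy'],m['cy']],[0,0,1]])
cv2.imwrite("pics/gz.png",cv2.resize(p[85:300,255:395],None,fx=2.7,fy=2.7,interpolation=cv2.INTER_CUBIC)[:,:,::-1])
E
```

```text
wrist ((524.6737060546875, -75.00932312011719), (194.3529052734375, 69.79192352294922), 79.63105010986328) 3716 0.026372087744332
-90:5 -88:5 -86:5 -84:5 -82:5 -80:5 -78:5 -64:39 -62:39 -60:39 -58:27 -56:10 -54:10 -52:10 -50:10 -48:10 -38:39 -36:39 -34:38 -32:21 -30:5 -28:5 -26:5 -24:5 -16:38 -14:39 -12:39 -10:38 -8:20 -6:10 -4:10 -2:10 0:10 2:10 8:39 10:39 12:39 14:20 16:5 18:5 20:5 22:5 24:5 26:5 28:4 30:5 34:39 36:39 38:39 40:33 42:10 44:10 46:10 48:10 50:10 52:28 54:39 56:39 58:39 60:29 62:5 64:5 66:5 68:5 70:5 72:5 74:5 76:5 78:5 80:5 82:5 84:5 86:5 88:5 90:5
scene ((522.71630859375, -72.32514953613281), (196.40704345703125, 71.48600769042969), 79.60010528564453) 532 0.023892011362751542
-90:16 -64:36 -62:37 -60:37 -58:32 -56:26 -54:30 -36:37 -34:36 -32:29 -30:27 -28:26 -14:36 -12:37 -10:36 -8:29 -6:29 8:36 10:37 12:36 14:27 16:25 18:27 34:36 36:37 38:37 40:35 42:30 44:28 54:36 56:37 58:36 60:25 62:17 64:3 66:3 68:3 70:2 72:3 74:3 76:3 78:3 80:4
side ((524.0028686523438, -75.38924407958984), (197.45960998535156, 70.54779052734375), 79.62665557861328) 1845 0.0255163209951923
-80:5 -78:5 -76:5 -74:4 -72:4 -70:4 -68:5 -66:16 -64:22 -62:36 -60:39 -58:38 -42:23 -40:26 -38:31 -36:38 -34:38 -32:38 -18:25 -16:27 -14:32 -12:38 -10:38 -8:37 4:29 6:30 8:33 10:38 12:38 14:38 16:36 32:25 34:27 36:33 38:38 40:38 50:30 52:31 54:33 56:38 58:38 60:38 62:36 90:15
```

View pics/gz.png

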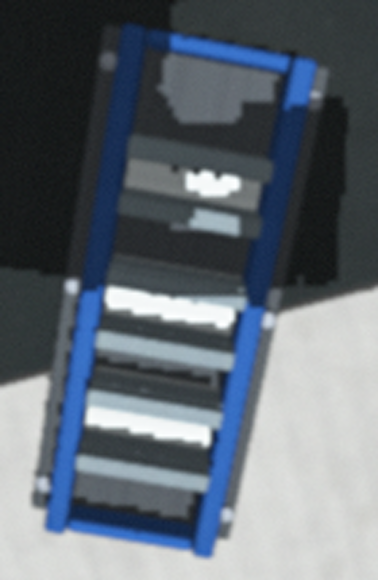

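```bash
python3 - <<'E'
from h import *
z=np.load("pics/wrist1.npz")
for n,(p,d,T) in {"wrist":(z['p'],z['d'],z['T']),"side":(*load("side0"),None)}.items():
    P=cloud(n,np.ones_like(d,bool),d,T)
    P=P[(np.abs(P[:,0]-.523)<.09)&(np.abs(P[:,1]+.074)<.14)&(P[:,2]<.06)]
    G=gframe(P,np.array([.5240,-.0750]),np.deg2rad(79.6))*1000
    k=(np.abs(G[:,0])<20)&(G[:,2]>36.5)
    y=G[k,1]
    h,e=np.histogram(y,np.arange(-70,70,1));print(n,"top z",np.median(G[k,2]));print([(int(a),int(b)) for a,b in zip(e,h) if b>5])
    t=G[(np.abs(G[:,2]-38)<2)];print("x ext of carriers",np.percentile(t[:,0],[1,50,99]))
E
```

```text
wrist top z 38.792812741141546
[(-65, 19), (-64, 30), (-63, 36), (-62, 38), (-61, 31), (-60, 35), (-59, 44), (-58, 26), (-39, 20), (-38, 38), (-37, 37), (-36, 41), (-35, 38), (-34, 37), (-33, 51), (-16, 24), (-15, 40), (-14, 37), (-13, 41), (-12, 38), (-11, 37), (-10, 49), (-9, 15), (7, 27), (8, 42), (9, 39), (10, 46), (11, 42), (12, 41), (13, 40), (33, 6), (34, 46), (35, 41), (36, 43), (37, 46), (38, 41), (39, 47), (40, 30), (53, 9), (54, 46), (55, 48), (56, 45), (57, 46), (58, 48), (59, 46), (60, 16)]
x ext of carriers [-24.56342907   0.42481568  25.42148328]
side top z 38.1347334425507
[(-65, 14), (-64, 24), (-63, 24), (-62, 24), (-61, 21), (-60, 27), (-59, 17), (-58, 11), (-39, 16), (-38, 21), (-37, 20), (-36, 20), (-35, 22), (-34, 15), (-33, 14), (-32, 9), (-16, 21), (-15, 18), (-14, 16), (-13, 22), (-12, 17), (-11, 20), (-10, 14), (-9, 10), (6, 7), (7, 18), (8, 23), (9, 15), (10, 12), (11, 14), (12, 14), (13, 11), (14, 7), (33, 10), (34, 15), (35, 16), (36, 16), (37, 17), (38, 15), (39, 11), (40, 9), (52, 8), (53, 15), (54, 24), (55, 10), (56, 14), (57, 12), (58, 9), (59, 12), (60, 6)]
x ext of carriers [-25.17784662  -0.37203977  25.02216399]
```

Slots read from the heights in the frame centred at (.524,-.075), +y along 79.6°: the 16 mm mouth (19 mm wide) at y=-48.3, the middle at -1, and the 10 mm mouth (13 mm wide) at y=+47. So +y is the world +y end. Next comes a wrist view of both plates, so that they are measured in the same calibration.

```bash
python3 -m pendant '[{"slide":[330,-5,0],"turn":[0,0,0],"fingers":0.75},{"slide":[330,-5,0],"turn":[0,0,0],"fingers":0.75},{"slide":[330,-5,0],"turn":[0,0,0],"fingers":0.75},{"slide":[330,-5,0],"turn":[0,0,0],"fingers":0.75},{"slide":[330,-5,0],"turn":[0,0,0],"fingers":0.75},{"slide":[330,-5,0],"turn":[0,0,0],"fingers":0.75},{"slide":[330,-5,0],"turn":[0,0,0],"fingers":0.75},{"slide":[330,-5,0],"turn":[0,0,0],"fingers":0.75},{"slide":[330,-5,0],"turn":[0,0,0],"fingers":0.75},{"slide":[330,-5,0],"turn":[0,0,0],"fingers":0.75},{"slide":[330,-5,0],"turn":[0,0,0],"fingers":0.75}]'
python3 - <<'E'
from h import *
s=env.state();T=toolT(s);n="wrist"
p,d=env.grab_frame("wrist");np.savez("pics/wrist2.npz",p=p,d=d,T=T);print(T.round(3))
cv2.imwrite("pics/wrist2.png",p[:,:,::-1])
hsv=cv2.cvtColor(p,cv2.COLOR_RGB2HSV);H,W=d.shape
v,u=np.mgrid[:H,:W];o,r=rays(n,np.c_[u.ravel(),v.ravel()],T);P=(o+r*d.reshape(-1,1)).reshape(H,W,3)
m=(P[...,2]>.056)&(P[...,2]<.07)&(d>0)
k,l,st,ce=cv2.connectedComponentsWithStats(m.astype(np.uint8))
for i in range(1,k):
    if st[i,4]>60:
        q=P[l==i];print(st[i],hsv[l==i].mean(0).round(),np.median(q[:,2]).round(4),cv2.minAreaRect((q[:,:2]*1000).astype(np.float32)))
E
```

```text
t: 1.9
eef_pos: [0.5203, 0.2489, 0.2386]
tool_rot: [-3.141, 0.0, 1.569]
wrist_force: [0.1, -0.4, -0.3]
finger_gap: 0.0661
[[ 0.001  1.    -0.     0.52 ]
 [ 1.    -0.001 -0.     0.249]
 [-0.    -0.    -1.     0.239]
 [ 0.     0.     0.     1.   ]]
[514   0  20  51 492] [109.  25.  93.] 0.0628 ((686.10009765625, 405.55828857421875), (9.014445304870605, 40.442840576171875), 26.599863052368164)
[217  15  34  60 775] [  3. 179. 217.] 0.0625 ((450.80267333984375, 390.1307678222656), (10.445260047912598, 45.109798431396484), 21.02153205871582)
[245 117  51  29 584] [ 21. 142. 186.] 0.0625 ((478.1466979980469, 321.4512023925781), (44.89952850341797, 9.367026329040527), 21.16814422607422)
[349 140  53  19 947] [111. 193. 182.] 0.0625 ((570.3718872070312, 306.2066345214844), (45.42178726196289, 15.75329303741455), 0.10218968242406845)
[ 504  210   52   59 1909] [ 34. 103. 233.] 0.0628 ((725.919921875, 220.98004150390625), (39.2988166809082, 52.04203414916992), 32.128662109375)
[204 216  28  49 823] [105. 171. 248.] 0.0627 ((423.5426025390625, 221.14080810546875), (45.94278335571289, 16.46271514892578), 71.25717163085938)
[345 223  49  33 824] [ 75.   5. 247.] 0.0627 ((568.4249267578125, 222.2827606201172), (16.57541275024414, 44.95466995239258), 67.06643676757812)
```

View pics/wrist2.png

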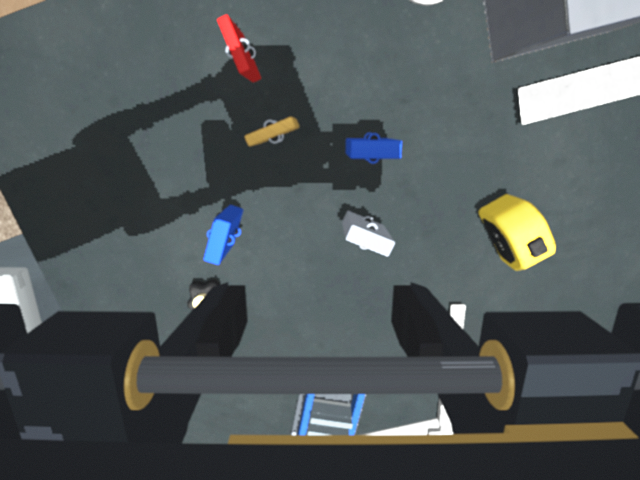

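The picture shows brass at (272,130), steel at (370,232), blue decoys at (374,148) and (223,236), red at (240,48) and the knob at (202,295). Wrist positions agree with the fixed cameras to within 2 mm. I pick up the brass plate at (478,321.6), jaws along 21°.

```bash
python3 -m pendant '[{"slide":[36,-21,0],"turn":[0,0,-0.13],"fingers":0.75},{"slide":[73,-43,40],"turn":[0,0,-0.26],"fingers":0.75},{"slide":[73,-43,80],"turn":[0,0,-0.37],"fingers":0.75},{"slide":[73,-43,110],"turn":[0,0,-0.37],"fingers":0.75},{"slide":[73,-43,110],"turn":[0,0,-0.37],"fingers":0.75},{"slide":[73,-43,150],"turn":[0,0,-0.37],"fingers":0.75},{"slide":[73,-43,185],"turn":[0,0,-0.37],"fingers":0.75},{"slide":[73,-43,200],"turn":[0,0,-0.37],"fingers":0.75},{"slide":[73,-43,202],"turn":[0,0,-0.37],"fingers":0.75},{"slide":[73,-43,202],"turn":[0,0,-0.37],"fingers":0.75}]'
python3 - <<'E'
from h import *
a=[]
for n in("side","scene"):
    p,d=env.grab_frame(n);a.append(p)
cv2.imwrite("pics/g1.png",np.hstack([cv2.resize(a[0][120:270,180:330],(400,400)),cv2.resize(a[1][240:390,240:390],(400,400))])[:,:,::-1])
E
```

```text
t: 2.95
eef_pos: [0.4783, 0.3232, 0.0382]
tool_rot: [3.14, -0.0, 1.94]
wrist_force: [0.9, -0.3, -0.0]
finger_gap: 0.0663
```

View pics/g1.png

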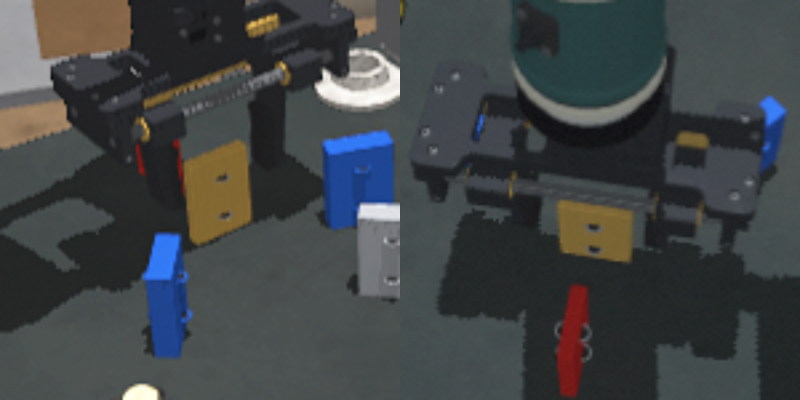

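The fingers straddle the brass plate; a 1.5 mm trim along the plate's normal, then I close.

```bash
python3 -m pendant '[{"slide":[-1.5,0,0],"turn":[0,0,0],"fingers":0.75},{"slide":[-1.5,0,0],"turn":[0,0,0],"fingers":0.3},{"slide":[-1.5,0,0],"turn":[0,0,0],"fingers":0.3},{"slide":[-1.5,0,0],"turn":[0,0,0],"fingers":0.3},{"slide":[-1.5,0,0],"turn":[0,0,0],"fingers":0.3},{"slide":[-1.5,0,0],"turn":[0,0,0],"fingers":0.3},{"slide":[-1.5,0,0],"turn":[0,0,0],"fingers":0.3}]'
```

```text
t: 3.75
eef_pos: [0.4777, 0.3217, 0.0371]
tool_rot: [3.141, -0.0, 1.941]
wrist_force: [-1.7, -0.7, 4.0]
finger_gap: 0.0444
```

```bash
python3 -m pendant '[{"slide":[0,0,-40],"turn":[0,0,0],"fingers":0.3},{"slide":[0,0,-80],"turn":[0,0,0],"fingers":0.3},{"slide":[0,0,-118],"turn":[0,0,0],"fingers":0.3},{"slide":[-40,-9,-118],"turn":[0,0,0.1],"fingers":0.3},{"slide":[-80,-17,-118],"turn":[0,0,0.2],"fingers":0.3},{"slide":[-125,-27,-118],"turn":[0,0,0.3],"fingers":0.3},{"slide":[-170,-37,-118],"turn":[0,0,0.4],"fingers":0.3},{"slide":[-215,-47,-118],"turn":[0,0,0.5],"fingers":0.3},{"slide":[-260,-57,-118],"turn":[0,0,0.551],"fingers":0.3},{"slide":[-305,-66,-118],"turn":[0,0,0.551],"fingers":0.3},{"slide":[-347,-75,-118],"turn":[0,0,0.551],"fingers":0.3},{"slide":[-347,-75,-118],"turn":[0,0,0.551],"fingers":0.3}]'
python3 -m pendant '[{"slide":[0,0,0],"turn":[0,0,0],"fingers":0.3},{"slide":[0,0,0],"turn":[0,0,0],"fingers":0.3},{"slide":[0,0,0],"turn":[0,0,0],"fingers":0.3}]'
cat > look.py <<'E'
from h import *
import sys
a=[]
s=env.state();T=toolT(s);print(s['eef_pos'].round(4),s['tool_rot'].round(4),s['wrist_force'].round(1))
for n in("side","scene","wrist"):
    p,d=env.grab_frame(n);a.append(p);np.savez(f"pics/{sys.argv[1]}_{n}.npz",p=p,d=d,T=T)
cv2.imwrite(f"pics/{sys.argv[1]}.png",np.hstack([cv2.resize(a[0][230:430,270:470],(400,400)),cv2.resize(a[1][80:230,310:460],(400,400))])[:,:,::-1])
cv2.imwrite(f"pics/{sys.argv[1]}_w.png",a[2][:,:,::-1])
E
python3 look.py c1
```

```text
t: 4.95
eef_pos: [0.5331, -0.0337, 0.1539]
tool_rot: [-3.141, 0.002, 1.385]
wrist_force: [-0.1, -0.4, -2.5]
finger_gap: 0.0444
t: 5.25
eef_pos: [0.5326, -0.0277, 0.1542]
tool_rot: [-3.141, -0.0, 1.391]
wrist_force: [-0.0, 0.8, -2.0]
finger_gap: 0.0448
[ 0.5326 -0.0277  0.1542] [-3.1406e+00 -2.0000e-04  1.3915e+00] [-0.   0.8 -2. ]
```

View pics/c1.png

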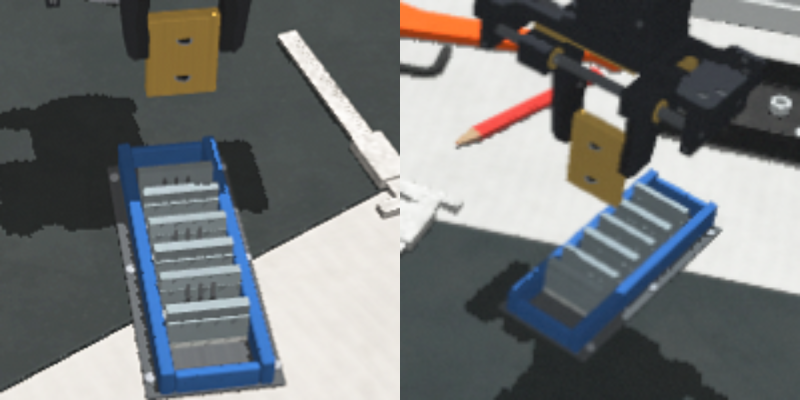

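View pics/c1_w.png

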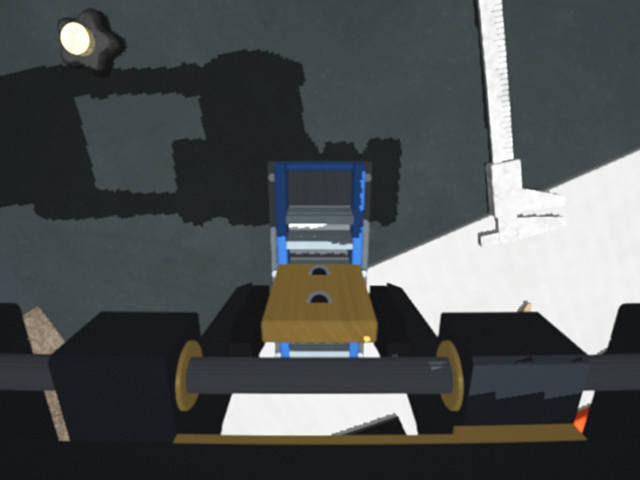

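The brass plate is held upright and square to the gauge; the wrist view shows its face (320,300) just below the narrowest slot (320,230). Next I measure the plate's offset and the slot in that same frame.

```bash
cat > rel.py <<'E'
from h import *
import sys
# args: tag, colour
tag,col=sys.argv[1:3]
for n in("wrist","side","scene"):
    z=np.load(f"pics/{tag}_{n}.npz");p,d,T=z['p'],z['d'],z['T']
    hsv=cv2.cvtColor(p,cv2.COLOR_RGB2HSV)
    P=cloud(n,np.ones_like(d,bool),d,T if n=="wrist" else None);H=hsv[d>0]
    G=gframe(P,np.array([.5240,-.0750]),np.deg2rad(79.6))*1000
    tg=gframe(T[None,:3,3],np.array([.5240,-.0750]),np.deg2rad(79.6))[0]*1000
    cm=((H[:,0]>15)&(H[:,0]<32)&(H[:,1]>110)) if col=="y" else ((H[:,1]<40)&(H[:,2]>60))
    k=cm&(abs(G[:,0]-tg[0])<26)&(abs(G[:,1]-tg[1])<16)&(G[:,2]>tg[2]-45)&(G[:,2]<tg[2]+22)
    q=G[k]; print(n,"tcp",tg.round(1),"plate pts",k.sum(),"x",np.percentile(q[:,0],[1,99]).round(1),"z",np.percentile(q[:,2],[1,99]).round(1))
    zz=q[:,2];A=np.c_[q[:,0]-tg[0],q[:,2]-tg[2],np.ones(len(q))]
    w=np.ones(len(q),bool)
    for _ in range(5):
        c=np.linalg.lstsq(A[w],q[w,1],rcond=None)[0];w=abs(A@c-q[:,1])<1
    print("  face: y=%.2f at tcp, slope x %.3f z %.3f"%(c[2],c[0],c[1]),w.sum())
    b=q[q[:,2]<np.percentile(q[:,2],3)];print("  bottom rows y",np.median(b[:,1]).round(1),"z",np.median(b[:,2]).round(1))
    k=(np.abs(G[:,0])<20)&(abs(G[:,2]-38.3)<1.7)
    h,e=np.histogram(G[k,1],np.arange(-70,70,1));print("  cheeks",[(int(a),int(b)) for a,b in zip(e,h) if b>5])
E
python3 rel.py c1 y
```

```text
wrist tcp [-1.000e-01  4.800e+01  1.542e+02] plate pts 4542 x [-21.6  21.9] z [121.8 176. ]
  face: y=53.22 at tcp, slope x 0.000 z 0.000 4512
  bottom rows y 53.2 z 122.3
  cheeks [(-64, 30), (-63, 41), (-62, 51), (-61, 39), (-60, 42), (-59, 82), (-58, 43), (34, 58), (35, 54), (36, 71), (37, 58), (38, 64), (39, 56), (40, 77), (54, 56), (55, 63), (56, 79), (57, 64), (58, 70), (59, 73), (60, 20)]
side tcp [-1.000e-01  4.800e+01  1.542e+02] plate pts 1202 x [-22.7  21.6] z [118.6 176. ]
  face: y=43.64 at tcp, slope x 0.002 z -0.003 837
  bottom rows y 44.1 z 119.1
  cheeks [(-65, 13), (-64, 26), (-63, 13), (-62, 13), (-61, 24), (-60, 28), (-59, 14), (-58, 12), (-39, 12), (-38, 18), (-37, 20), (-36, 15), (-35, 23), (-34, 17), (-33, 17), (-32, 6), (-16, 16), (-15, 16), (-14, 18), (-13, 17), (-12, 15), (-11, 21), (-10, 14), (-9, 7), (7, 20), (8, 16), (9, 13), (10, 14), (11, 20), (12, 14), (13, 10), (33, 6), (34, 18), (35, 16), (36, 15), (37, 13), (38, 10), (39, 20), (40, 9), (53, 18), (54, 15), (55, 16), (56, 13), (57, 12), (58, 11), (59, 16), (60, 6)]
scene tcp [-1.000e-01  4.800e+01  1.542e+02] plate pts 443 x [-23.1  20.4] z [121.  175.5]
  face: y=54.14 at tcp, slope x 0.011 z -0.006 292
  bottom rows y 53.8 z 121.2
  cheeks [(-59, 6), (-57, 7), (-33, 8), (-11, 6), (39, 6), (57, 6), (59, 7)]
```

The plate is 1.2 mm too far along +y for the mouth centre (48.4 against 47.2). I trim that and descend to just above the cheeks.

```bash
python3 -m pendant '[{"slide":[-1.2,0,20],"turn":[0,0,0],"fingers":0.3},{"slide":[-1.2,0,45],"turn":[0,0,0],"fingers":0.3},{"slide":[-1.2,0,65],"turn":[0,0,0],"fingers":0.3},{"slide":[-1.2,0,73],"turn":[0,0,0],"fingers":0.3},{"slide":[-1.2,0,73],"turn":[0,0,0],"fingers":0.3},{"slide":[-1.2,0,73],"turn":[0,0,0],"fingers":0.3}]'
python3 -m pendant '[{"slide":[0,0,2],"turn":[0,0,0],"fingers":0.3},{"slide":[0,0,4],"turn":[0,0,0],"fingers":0.3},{"slide":[0,0,6],"turn":[0,0,0],"fingers":0.3},{"slide":[0,0,6],"turn":[0,0,0],"fingers":0.3}]'
```

```text
t: 6.0
eef_pos: [0.5335, -0.03, 0.0825]
tool_rot: [3.141, -0.0, 1.39]
wrist_force: [0.6, -0.4, -2.4]
finger_gap: 0.0446
t: 6.4
eef_pos: [0.5328, -0.0303, 0.0757]
tool_rot: [-3.142, 0.0, 1.39]
wrist_force: [-0.8, -0.0, -2.6]
finger_gap: 0.0444
```

```bash
python3 -m pendant '[{"slide":[0,0,1],"turn":[0,0,0],"fingers":0.3},{"slide":[0,0,2],"turn":[0,0,0],"fingers":0.3},{"slide":[0,0,3],"turn":[0,0,0],"fingers":0.3},{"slide":[0,0,3],"turn":[0,0,0],"fingers":0.3}]'
python3 -m pendant '[{"slide":[0,0,1],"turn":[0,0,0],"fingers":0.3},{"slide":[0,0,2],"turn":[0,0,0],"fingers":0.3},{"slide":[0,0,2],"turn":[0,0,0],"fingers":0.3}]'
```

```text
t: 6.8
eef_pos: [0.5327, -0.0302, 0.0725]
tool_rot: [-3.141, 0.0, 1.39]
wrist_force: [0.4, -0.4, -2.4]
finger_gap: 0.0448
t: 7.1
eef_pos: [0.5328, -0.0302, 0.0705]
tool_rot: [-3.141, -0.0, 1.39]
wrist_force: [0.1, -0.3, -2.2]
finger_gap: 0.0446
```

The plate is 5 mm into the mouth with no contact force. Continuing.

```bash
python3 -m pendant '[{"slide":[0,0,1],"turn":[0,0,0],"fingers":0.3},{"slide":[0,0,2],"turn":[0,0,0],"fingers":0.3},{"slide":[0,0,3],"turn":[0,0,0],"fingers":0.3},{"slide":[0,0,4],"turn":[0,0,0],"fingers":0.3},{"slide":[0,0,4],"turn":[0,0,0],"fingers":0.3}]'
python3 -m pendant '[{"slide":[0,0,1],"turn":[0,0,0],"fingers":0.3},{"slide":[0,0,2],"turn":[0,0,0],"fingers":0.3},{"slide":[0,0,3],"turn":[0,0,0],"fingers":0.3},{"slide":[0,0,3],"turn":[0,0,0],"fingers":0.3}]'
python3 -m pendant '[{"slide":[0,0,1],"turn":[0,0,0],"fingers":0.3},{"slide":[0,0,2],"turn":[0,0,0],"fingers":0.3},{"slide":[0,0,3],"turn":[0,0,0],"fingers":0.3},{"slide":[0,0,3],"turn":[0,0,0],"fingers":0.3}]'
```

```text
t: 7.6
eef_pos: [0.5329, -0.0301, 0.0666]
tool_rot: [3.142, -0.0, 1.39]
wrist_force: [0.6, 1.2, -2.5]
finger_gap: 0.0447
t: 8.0
eef_pos: [0.533, -0.0301, 0.0636]
tool_rot: [3.141, -0.0, 1.39]
wrist_force: [1.5, 2.7, -3.0]
finger_gap: 0.0446
t: 8.4
eef_pos: [0.5331, -0.0301, 0.0609]
tool_rot: [3.141, -0.0, 1.39]
wrist_force: [0.6, 2.1, -0.1]
finger_gap: 0.0448
```

```bash
python3 -m pendant '[{"slide":[0,0,1],"turn":[0,0,0],"fingers":0.3},{"slide":[0,0,2],"turn":[0,0,0],"fingers":0.3},{"slide":[0,0,3],"turn":[0,0,0],"fingers":0.3},{"slide":[0,0,4],"turn":[0,0,0],"fingers":0.3},{"slide":[0,0,4],"turn":[0,0,0],"fingers":0.3}]'
python3 -m pendant '[{"slide":[0,0,1],"turn":[0,0,0],"fingers":0.3},{"slide":[0,0,2],"turn":[0,0,0],"fingers":0.3},{"slide":[0,0,3],"turn":[0,0,0],"fingers":0.3},{"slide":[0,0,4],"turn":[0,0,0],"fingers":0.3},{"slide":[0,0,4],"turn":[0,0,0],"fingers":0.3}]'
python3 -m pendant '[{"slide":[0,0,1],"turn":[0,0,0],"fingers":0.3},{"slide":[0,0,2],"turn":[0,0,0],"fingers":0.3},{"slide":[0,0,3],"turn":[0,0,0],"fingers":0.3},{"slide":[0,0,3],"turn":[0,0,0],"fingers":0.3}]'
```

```text
t: 8.9
eef_pos: [0.5337, -0.0302, 0.0574]
tool_rot: [3.14, -0.0, 1.39]
wrist_force: [0.5, 4.1, 3.4]
finger_gap: 0.0447
t: 9.4
eef_pos: [0.5339, -0.0303, 0.0534]
tool_rot: [3.139, -0.0, 1.39]
wrist_force: [1.1, 2.3, 3.9]
finger_gap: 0.0446
t: 9.8
eef_pos: [0.5339, -0.0303, 0.0503]
tool_rot: [3.139, -0.0, 1.39]
wrist_force: [1.4, 3.2, 3.7]
finger_gap: 0.045
```

```bash
python3 -m pendant '[{"slide":[0,0,1],"turn":[0,0,0],"fingers":0.3},{"slide":[0,0,2],"turn":[0,0,0],"fingers":0.3},{"slide":[0,0,2],"turn":[0,0,0],"fingers":0.3}]'
python3 -m pendant '[{"slide":[0,0,1],"turn":[0,0,0],"fingers":0.3},{"slide":[0,0,1],"turn":[0,0,0],"fingers":0.3}]'
python3 -m pendant '[{"slide":[0,0,1],"turn":[0,0,0],"fingers":0.3},{"slide":[0,0,1],"turn":[0,0,0],"fingers":0.3}]'
```

```text
t: 10.1
eef_pos: [0.5338, -0.0303, 0.0482]
tool_rot: [3.14, -0.0, 1.39]
wrist_force: [2.8, 1.7, 4.5]
finger_gap: 0.0447
t: 10.3
eef_pos: [0.5337, -0.0303, 0.0471]
tool_rot: [3.14, -0.0, 1.39]
wrist_force: [2.1, 2.5, 3.8]
finger_gap: 0.0444
t: 10.5
eef_pos: [0.5336, -0.0303, 0.046]
tool_rot: [3.14, -0.0, 1.39]
wrist_force: [3.1, 3.0, 4.4]
finger_gap: 0.0444
```

```bash
python3 -m pendant '[{"slide":[0,0,0.7],"turn":[0,0,0],"fingers":0.3},{"slide":[0,0,0.7],"turn":[0,0,0],"fingers":0.3}]'
python3 -m pendant '[{"slide":[0,0,0.5],"turn":[0,0,0],"fingers":0.3},{"slide":[0,0,0.5],"turn":[0,0,0],"fingers":0.3}]'
```

```text
t: 10.7
eef_pos: [0.5336, -0.0303, 0.046]
tool_rot: [3.14, -0.0, 1.39]
wrist_force: [-0.1, 2.9, 9.9]
finger_gap: 0.0448
t: 10.9
eef_pos: [0.5336, -0.0303, 0.046]
tool_rot: [3.14, -0.0, 1.39]
wrist_force: [-0.0, 3.0, 11.6]
finger_gap: 0.0448
```

The force rises hard at TCP 46.0 mm, the predicted floor height, so the plate is home. I release and lift straight up, then look.

```bash
python3 -m pendant '[{"slide":[0,0,-0.7],"turn":[0,0,0],"fingers":0.3},{"slide":[0,0,-0.7],"turn":[0,0,0],"fingers":0.75},{"slide":[0,0,-0.7],"turn":[0,0,0],"fingers":0.75},{"slide":[0,0,-0.7],"turn":[0,0,0],"fingers":0.75},{"slide":[0,0,-0.7],"turn":[0,0,0],"fingers":0.75},{"slide":[0,0,-10],"turn":[0,0,0],"fingers":0.75},{"slide":[0,0,-40],"turn":[0,0,0],"fingers":0.75},{"slide":[0,0,-80],"turn":[0,0,0],"fingers":0.75},{"slide":[0,0,-130],"turn":[0,0,0],"fingers":0.75},{"slide":[0,0,-130],"turn":[0,0,0],"fingers":0.75},{"slide":[0,0,-130],"turn":[0,0,0],"fingers":0.75}]'
python3 look.py c2
python3 - <<'E'
from h import *
for n in("wrist","side","scene"):
    z=np.load(f"pics/c2_{n}.npz");p,d,T=z['p'],z['d'],z['T']
    hsv=cv2.cvtColor(p,cv2.COLOR_RGB2HSV);P=cloud(n,np.ones_like(d,bool),d,T if n=="wrist" else None);H=hsv[d>0]
    G=gframe(P,np.array([.5240,-.0750]),np.deg2rad(79.6))*1000
    k=(H[:,0]>15)&(H[:,0]<32)&(H[:,1]>110)&(abs(G[:,0])<40)&(abs(G[:,1])<80)&(G[:,2]>45)&(G[:,2]<90)
    q=G[k];t=q[q[:,2]>np.percentile(q[:,2],95)-3]
    print(n,k.sum(),"top",np.percentile(q[:,2],[90,97]),cv2.minAreaRect(t[:,:2].astype(np.float32)))
E
```

```text
t: 12.0
eef_pos: [0.5343, -0.0304, 0.177]
tool_rot: [3.137, -0.0, 1.39]
wrist_force: [0.2, -0.7, 0.1]
finger_gap: 0.066
[ 0.5343 -0.0304  0.177 ] [ 3.1370e+00 -3.0000e-04  1.3898e+00] [ 0.2 -0.7  0.1]
wrist 1208 top [75.86707284 76.30106828] ((4.674007415771484, 46.656524658203125), (42.80210494995117, 9.623141288757324), 0.2164006382226944)
side 589 top [71.20740026 71.91082567] ((0.6405372619628906, 45.712345123291016), (11.489336013793945, 43.96879959106445), 89.7532730102539)
scene 213 top [69.88987621 71.11843978] ((-0.2923698425292969, 47.63324737548828), (8.840057373046875, 43.27574157714844), 88.96202850341797)
```

View pics/c2.png

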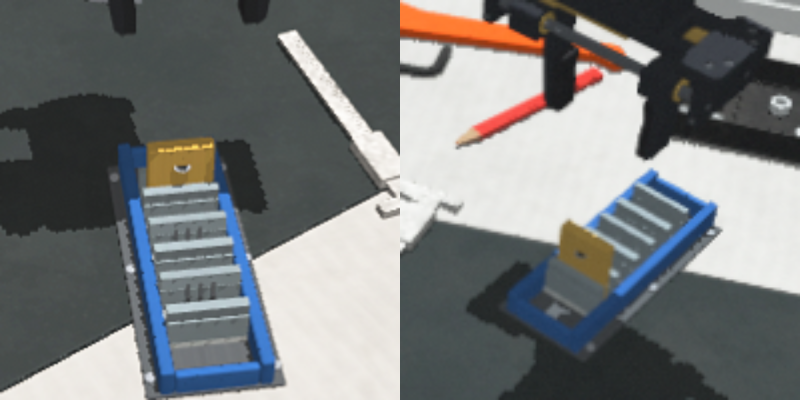

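The side and scene views show the brass plate upright in the narrowest slot, top at 71 mm, so it is fully home. Now I hover over the steel plate.

```bash
python3 -m pendant '[{"slide":[43,-2,0],"turn":[0,0,0.05],"fingers":0.75},{"slide":[86,-4,0],"turn":[0,0,0.1],"fingers":0.75},{"slide":[130,-6,0],"turn":[0,0,0.15],"fingers":0.75},{"slide":[173,-8,0],"turn":[0,0,0.219],"fingers":0.75},{"slide":[216,-10,20],"turn":[0,0,0.219],"fingers":0.75},{"slide":[254,-11,40],"turn":[0,0,0.219],"fingers":0.75},{"slide":[254,-11,65],"turn":[0,0,0.219],"fingers":0.75},{"slide":[254,-11,65],"turn":[0,0,0.219],"fingers":0.75},{"slide":[254,-11,65],"turn":[0,0,0.219],"fingers":0.75},{"slide":[254,-11,65],"turn":[0,0,0.219],"fingers":0.75}]'
python3 - <<'E'
from h import *
s=env.state();T=toolT(s);n="wrist";print(s['eef_pos'],s['tool_rot'])
p,d=env.grab_frame("wrist")
cv2.imwrite("pics/wrist3.png",p[:,:,::-1])
P=cloud(n,np.ones_like(d,bool),d,T)
k=(P[:,2]>.056)&(P[:,2]<.07)&(np.hypot(P[:,0]-.568,P[:,1]-.222)<.04);q=P[k]
print(k.sum(),np.median(q[:,2]),cv2.minAreaRect((q[:,:2]*1000).astype(np.float32)))
E
```

```text
t: 13.15
eef_pos: [0.568, 0.221, 0.11]
tool_rot: [3.141, -0.0, 1.17]
wrist_force: [0.2, -0.6, 0.2]
finger_gap: 0.066
[0.56803451 0.22096331 0.10995772] [ 3.14142063e+00 -2.75743916e-05  1.16984088e+00]
2192 0.06260851757589468 ((568.8499145507812, 222.7340087890625), (16.324737548828125, 45.11129379272461), 67.6166763305664)
```

View pics/wrist3.png

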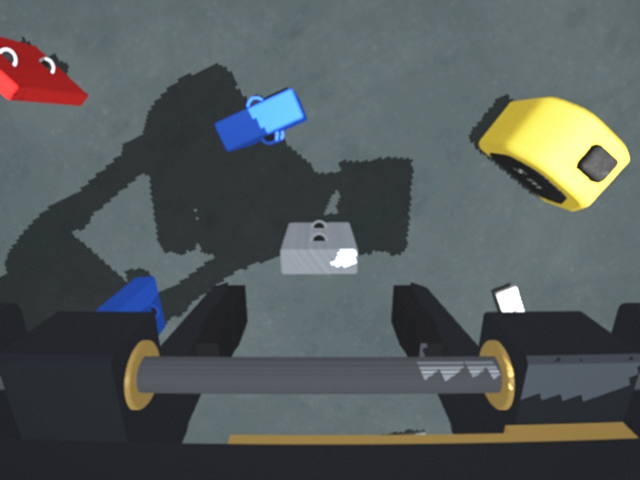

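The steel plate sits at (320,248), centred between the fingers. I trim 1.8 mm along its normal, descend and grip.

```bash
python3 -m pendant '[{"slide":[1.8,0,25],"turn":[0,0,0],"fingers":0.75},{"slide":[1.8,0,50],"turn":[0,0,0],"fingers":0.75},{"slide":[1.8,0,70],"turn":[0,0,0],"fingers":0.75},{"slide":[1.8,0,73],"turn":[0,0,0],"fingers":0.75},{"slide":[1.8,0,73],"turn":[0,0,0],"fingers":0.75},{"slide":[1.8,0,73],"turn":[0,0,0],"fingers":0.75},{"slide":[1.8,0,73],"turn":[0,0,0],"fingers":0.3},{"slide":[1.8,0,73],"turn":[0,0,0],"fingers":0.3},{"slide":[1.8,0,73],"turn":[0,0,0],"fingers":0.3},{"slide":[1.8,0,73],"turn":[0,0,0],"fingers":0.3},{"slide":[1.8,0,73],"turn":[0,0,0],"fingers":0.3},{"slide":[1.8,0,73],"turn":[0,0,0],"fingers":0.3}]'
```

```text
t: 14.4
eef_pos: [0.5691, 0.2235, 0.0374]
tool_rot: [3.141, -0.001, 1.171]
wrist_force: [-1.5, -0.7, 5.2]
finger_gap: 0.0445
```

```bash
python3 -m pendant '[{"slide":[0,0,-40],"turn":[0,0,0],"fingers":0.3},{"slide":[0,0,-80],"turn":[0,0,0],"fingers":0.3},{"slide":[0,0,-125],"turn":[0,0,0],"fingers":0.3},{"slide":[-40,10,-125],"turn":[0,0,-0.05],"fingers":0.3},{"slide":[-85,21,-125],"turn":[0,0,-0.1],"fingers":0.3},{"slide":[-130,33,-125],"turn":[0,0,-0.15],"fingers":0.3},{"slide":[-175,44,-125],"turn":[0,0,-0.219],"fingers":0.3},{"slide":[-220,55,-125],"turn":[0,0,-0.219],"fingers":0.3},{"slide":[-260,65,-125],"turn":[0,0,-0.219],"fingers":0.3},{"slide":[-300,75,-125],"turn":[0,0,-0.219],"fingers":0.3},{"slide":[-340,85,-125],"turn":[0,0,-0.219],"fingers":0.3},{"slide":[-340,85,-125],"turn":[0,0,-0.219],"fingers":0.3}]'
python3 -m pendant '[{"slide":[0,0,0],"turn":[0,0,0],"fingers":0.3},{"slide":[0,0,0],"turn":[0,0,0],"fingers":0.3},{"slide":[0,0,0],"turn":[0,0,0],"fingers":0.3},{"slide":[0,0,0],"turn":[0,0,0],"fingers":0.3}]'
python3 look.py c3; python3 rel.py c3 g
```

```text
t: 15.6
eef_pos: [0.5124, -0.127, 0.16]
tool_rot: [-3.139, 0.002, 1.385]
wrist_force: [0.2, 1.4, -3.5]
finger_gap: 0.0451
t: 16.0
eef_pos: [0.5144, -0.1218, 0.1613]
tool_rot: [-3.141, -0.0, 1.392]
wrist_force: [0.1, -0.7, -4.3]
finger_gap: 0.0445
[ 0.5144 -0.1218  0.1613] [-3.1411e+00 -2.0000e-04  1.3917e+00] [ 0.1 -0.7 -4.3]
wrist tcp [ -1.  -47.7 161.3] plate pts 4843 x [-22.7  21.1] z [127.  182.9]
  face: y=-41.07 at tcp, slope x 0.008 z 0.003 4596
  bottom rows y -41.2 z 127.7
  cheeks [(-65, 6), (-64, 63), (-63, 50), (-62, 69), (-61, 58), (-60, 51), (-59, 55), (-58, 75), (-38, 50), (-37, 64), (-36, 77), (-35, 58), (-34, 59), (-33, 74), (-32, 20), (-16, 48), (-15, 58), (-14, 56), (-13, 84), (-12, 64), (-11, 52), (-10, 75), (-9, 44), (7, 42), (8, 54), (9, 71), (10, 86), (11, 52), (12, 107), (13, 55), (14, 38), (33, 55), (34, 55), (35, 93), (36, 55), (37, 69), (38, 53), (39, 41), (40, 26), (54, 41), (55, 63), (56, 64), (57, 69), (58, 79), (59, 95), (60, 17)]
side tcp [ -1.  -47.7 161.3] plate pts 1478 x [-23.8  20.8] z [125.5 182.8]
  face: y=-56.47 at tcp, slope x 0.004 z -0.001 1091
  bottom rows y -56.4 z 126.1
  cheeks [(-65, 14), (-64, 26), (-63, 20), (-62, 21), (-61, 21), (-60, 17), (-59, 19), (-58, 18), (-40, 8), (-39, 14), (-38, 21), (-37, 22), (-36, 13), (-35, 18), (-34, 21), (-33, 12), (-16, 19), (-15, 12), (-14, 25), (-13, 15), (-12, 16), (-11, 17), (-10, 17), (-9, 12), (6, 10), (7, 17), (8, 15), (9, 14), (10, 20), (11, 12), (12, 10), (13, 14), (14, 8), (36, 6), (37, 6), (40, 6), (41, 8)]
scene tcp [ -1.  -47.7 161.3] plate pts 519 x [-25.4  20.8] z [125.7 182.9]
  face: y=-40.98 at tcp, slope x 0.044 z 0.005 257
  bottom rows y -42.1 z 125.9
  cheeks [(-58, 6), (-35, 9), (11, 6), (50, 6), (51, 6), (57, 7)]
```

View pics/c3.png

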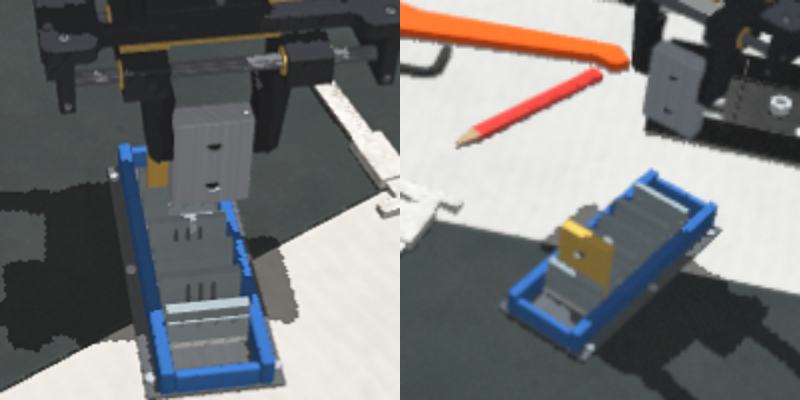

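View pics/c3_w.png

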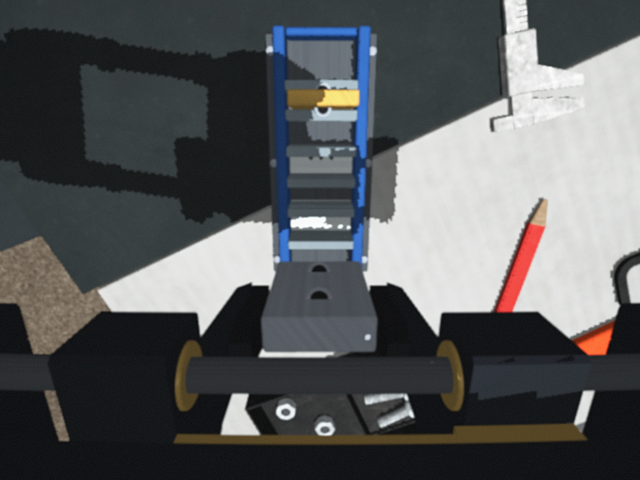

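The steel plate is held upright and square, about 0.6 mm low in y and 1.2 mm low in x relative to the slot. I trim both and descend.

```bash
python3 -m pendant '[{"slide":[0.6,1.2,25],"turn":[0,0,0],"fingers":0.3},{"slide":[0.6,1.2,50],"turn":[0,0,0],"fingers":0.3},{"slide":[0.6,1.2,72],"turn":[0,0,0],"fingers":0.3},{"slide":[0.6,1.2,81],"turn":[0,0,0],"fingers":0.3},{"slide":[0.6,1.2,81],"turn":[0,0,0],"fingers":0.3},{"slide":[0.6,1.2,81],"turn":[0,0,0],"fingers":0.3},{"slide":[0.6,1.2,83],"turn":[0,0,0],"fingers":0.3},{"slide":[0.6,1.2,85],"turn":[0,0,0],"fingers":0.3},{"slide":[0.6,1.2,85],"turn":[0,0,0],"fingers":0.3}]'
python3 -m pendant '[{"slide":[0,0,1],"turn":[0,0,0],"fingers":0.3},{"slide":[0,0,2],"turn":[0,0,0],"fingers":0.3},{"slide":[0,0,2],"turn":[0,0,0],"fingers":0.3}]'
python3 -m pendant '[{"slide":[0,0,1],"turn":[0,0,0],"fingers":0.3},{"slide":[0,0,2],"turn":[0,0,0],"fingers":0.3},{"slide":[0,0,2],"turn":[0,0,0],"fingers":0.3}]'
```

```text
t: 17.05
eef_pos: [0.516, -0.1227, 0.077]
tool_rot: [3.141, 0.0, 1.39]
wrist_force: [0.9, 0.6, -4.4]
finger_gap: 0.0449
t: 17.35
eef_pos: [0.5155, -0.1226, 0.0744]
tool_rot: [-3.141, -0.0, 1.39]
wrist_force: [-0.2, 0.3, -4.2]
finger_gap: 0.0446
t: 17.65
eef_pos: [0.5156, -0.1225, 0.0723]
tool_rot: [-3.141, -0.0, 1.39]
wrist_force: [-0.1, 0.6, -4.5]
finger_gap: 0.0447
```

```bash
python3 -m pendant '[{"slide":[0,0,1],"turn":[0,0,0],"fingers":0.3},{"slide":[0,0,2],"turn":[0,0,0],"fingers":0.3},{"slide":[0,0,3],"turn":[0,0,0],"fingers":0.3},{"slide":[0,0,3],"turn":[0,0,0],"fingers":0.3}]'
python3 -m pendant '[{"slide":[0,0,1],"turn":[0,0,0],"fingers":0.3},{"slide":[0,0,2],"turn":[0,0,0],"fingers":0.3},{"slide":[0,0,3],"turn":[0,0,0],"fingers":0.3},{"slide":[0,0,3],"turn":[0,0,0],"fingers":0.3}]'
python3 -m pendant '[{"slide":[0,0,1],"turn":[0,0,0],"fingers":0.3},{"slide":[0,0,2],"turn":[0,0,0],"fingers":0.3},{"slide":[0,0,3],"turn":[0,0,0],"fingers":0.3},{"slide":[0,0,3],"turn":[0,0,0],"fingers":0.3}]'
python3 -m pendant '[{"slide":[0,0,1],"turn":[0,0,0],"fingers":0.3},{"slide":[0,0,2],"turn":[0,0,0],"fingers":0.3},{"slide":[0,0,3],"turn":[0,0,0],"fingers":0.3},{"slide":[0,0,3],"turn":[0,0,0],"fingers":0.3}]'
```

```text
t: 18.05
eef_pos: [0.5157, -0.1224, 0.0694]
tool_rot: [-3.142, -0.0, 1.39]
wrist_force: [0.9, 1.9, -4.7]
finger_gap: 0.0446
t: 18.45
eef_pos: [0.5158, -0.1225, 0.0664]
tool_rot: [3.141, -0.0, 1.39]
wrist_force: [0.6, 3.7, -3.5]
finger_gap: 0.0449
t: 18.85
eef_pos: [0.5156, -0.1226, 0.0632]
tool_rot: [-3.141, -0.0, 1.39]
wrist_force: [0.2, 2.4, -2.9]
finger_gap: 0.0446
t: 19.25
eef_pos: [0.5158, -0.1227, 0.0607]
tool_rot: [3.141, 0.0, 1.39]
wrist_force: [-0.5, 3.2, 0.5]
finger_gap: 0.0448
```

```bash
python3 -m pendant '[{"slide":[0,0,1],"turn":[0,0,0],"fingers":0.3},{"slide":[0,0,2],"turn":[0,0,0],"fingers":0.3},{"slide":[0,0,3],"turn":[0,0,0],"fingers":0.3},{"slide":[0,0,4],"turn":[0,0,0],"fingers":0.3},{"slide":[0,0,4],"turn":[0,0,0],"fingers":0.3}]'
python3 -m pendant '[{"slide":[0,0,1],"turn":[0,0,0],"fingers":0.3},{"slide":[0,0,2],"turn":[0,0,0],"fingers":0.3},{"slide":[0,0,3],"turn":[0,0,0],"fingers":0.3},{"slide":[0,0,4],"turn":[0,0,0],"fingers":0.3},{"slide":[0,0,4],"turn":[0,0,0],"fingers":0.3}]'
python3 -m pendant '[{"slide":[0,0,1],"turn":[0,0,0],"fingers":0.3},{"slide":[0,0,2],"turn":[0,0,0],"fingers":0.3},{"slide":[0,0,3],"turn":[0,0,0],"fingers":0.3},{"slide":[0,0,3],"turn":[0,0,0],"fingers":0.3}]'
```

```text
t: 19.75
eef_pos: [0.5163, -0.1228, 0.0567]
tool_rot: [3.14, 0.0, 1.39]
wrist_force: [0.9, 2.2, 1.5]
finger_gap: 0.0443
t: 20.25
eef_pos: [0.5161, -0.1227, 0.0525]
tool_rot: [3.141, 0.0, 1.39]
wrist_force: [3.0, 2.4, 2.0]
finger_gap: 0.0448
t: 20.65
eef_pos: [0.5157, -0.1226, 0.0493]
tool_rot: [3.142, 0.0, 1.39]
wrist_force: [3.0, 1.7, 1.6]
finger_gap: 0.0446
```

```bash
python3 -m pendant '[{"slide":[0,0,1],"turn":[0,0,0],"fingers":0.3},{"slide":[0,0,2],"turn":[0,0,0],"fingers":0.3},{"slide":[0,0,2],"turn":[0,0,0],"fingers":0.3}]'
python3 -m pendant '[{"slide":[0,0,1],"turn":[0,0,0],"fingers":0.3},{"slide":[0,0,1],"turn":[0,0,0],"fingers":0.3}]'
python3 -m pendant '[{"slide":[0,0,0.7],"turn":[0,0,0],"fingers":0.3},{"slide":[0,0,0.7],"turn":[0,0,0],"fingers":0.3}]'
```

```text
t: 20.95
eef_pos: [0.5155, -0.1226, 0.0472]
tool_rot: [-3.141, 0.0, 1.39]
wrist_force: [1.9, 1.9, 1.8]
finger_gap: 0.0448
t: 21.15
eef_pos: [0.5155, -0.1226, 0.0464]
tool_rot: [-3.141, -0.0, 1.39]
wrist_force: [1.4, 2.8, 2.7]
finger_gap: 0.0446
t: 21.35
eef_pos: [0.5155, -0.1226, 0.0463]
tool_rot: [-3.141, 0.0, 1.39]
wrist_force: [-1.0, 3.3, 8.0]
finger_gap: 0.0447
```

The floor is felt at TCP 46.3 mm, as expected. One last small press, then I release, retreat and check.

```bash
python3 -m pendant '[{"slide":[0,0,0.5],"turn":[0,0,0],"fingers":0.3},{"slide":[0,0,0.5],"turn":[0,0,0],"fingers":0.3}]'
python3 -m pendant '[{"slide":[0,0,-0.7],"turn":[0,0,0],"fingers":0.3},{"slide":[0,0,-0.7],"turn":[0,0,0],"fingers":0.75},{"slide":[0,0,-0.7],"turn":[0,0,0],"fingers":0.75},{"slide":[0,0,-0.7],"turn":[0,0,0],"fingers":0.75},{"slide":[0,0,-0.7],"turn":[0,0,0],"fingers":0.75},{"slide":[0,0,-10],"turn":[0,0,0],"fingers":0.75},{"slide":[0,0,-40],"turn":[0,0,0],"fingers":0.75},{"slide":[0,0,-80],"turn":[0,0,0],"fingers":0.75},{"slide":[0,0,-130],"turn":[0,0,0],"fingers":0.75},{"slide":[0,0,-160],"turn":[0,0,0],"fingers":0.75}]'
python3 -m pendant '[{"slide":[0,0,0],"turn":[0,0,0],"fingers":0.75},{"slide":[0,0,0],"turn":[0,0,0],"fingers":0.75},{"slide":[0,0,0],"turn":[0,0,0],"fingers":0.75}]'
python3 look.py c4
python3 - <<'E'
from h import *
for n in("wrist","side","scene"):
    z=np.load(f"pics/c4_{n}.npz");p,d,T=z['p'],z['d'],z['T']
    P=cloud(n,np.ones_like(d,bool),d,T if n=="wrist" else None)
    G=gframe(P,np.array([.5240,-.0750]),np.deg2rad(79.6))*1000
    for nm,y in(("thin",47),("thick",-48)):
        k=(abs(G[:,0])<35)&(abs(G[:,1]-y)<20)&(G[:,2]>45)&(G[:,2]<90);q=G[k]
        if len(q)<20: continue
        t=q[q[:,2]>np.percentile(q[:,2],95)-3]
        print(n,nm,k.sum(),"top",np.percentile(q[:,2],[80,95]).round(1),cv2.minAreaRect(t[:,:2].astype(np.float32)))
    if n!="wrist":
        p0,_=load(n+"0");cv2.imwrite(f"pics/diff_{n}.png",cv2.absdiff(p,p0)[:,:,::-1])
E
```

```text
t: 21.55
eef_pos: [0.5155, -0.1226, 0.0463]
tool_rot: [-3.141, 0.0, 1.39]
wrist_force: [-1.1, 3.4, 10.6]
finger_gap: 0.0446
t: 22.55
eef_pos: [0.5171, -0.1231, 0.21]
tool_rot: [3.136, 0.001, 1.39]
wrist_force: [0.8, 0.1, 0.2]
finger_gap: 0.0659
t: 22.85
eef_pos: [0.5145, -0.1223, 0.2038]
tool_rot: [-3.139, -0.0, 1.39]
wrist_force: [0.2, 0.4, 0.0]
finger_gap: 0.0663
[ 0.5145 -0.1223  0.2038] [-3.1389e+00 -2.0000e-04  1.3898e+00] [0.2 0.4 0. ]
wrist thin 1107 top [72.7 73.4] ((2.0303287506103516, 45.5046501159668), (44.171817779541016, 9.830368041992188), 0.06562650948762894)
wrist thick 1462 top [72.7 73.4] ((0.4952220916748047, -49.416297912597656), (44.72523498535156, 15.998069763183594), 0.1550629585981369)
side thin 629 top [70.4 71.8] ((0.7124843597412109, 45.194923400878906), (44.71154022216797, 12.857986450195312), 1.097446084022522)
side thick 908 top [71.2 72.2] ((-0.3767223358154297, -49.98100662231445), (45.00421905517578, 18.37766456604004), 1.1719706058502197)
scene thin 236 top [69.1 70.6] ((0.2851428985595703, 46.85280227661133), (43.168357849121094, 11.869247436523438), 2.270440101623535)
scene thick 293 top [70.  71.8] ((-0.23577499389648438, -46.17225646972656), (44.037437438964844, 18.898639678955078), 1.12344229221344)
```

View pics/c4.png

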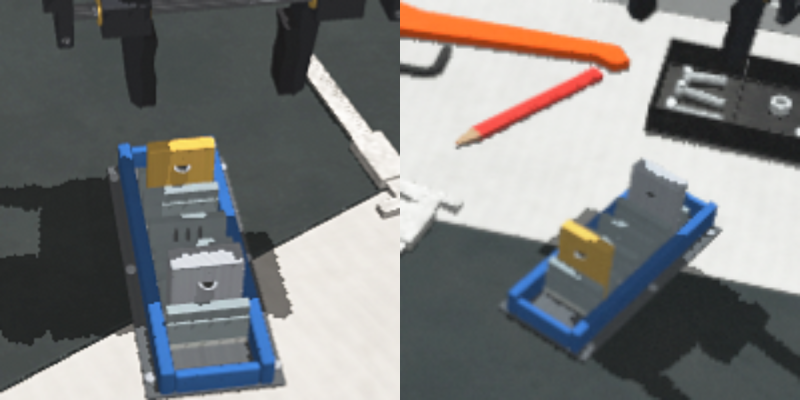

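View pics/c4_w.png

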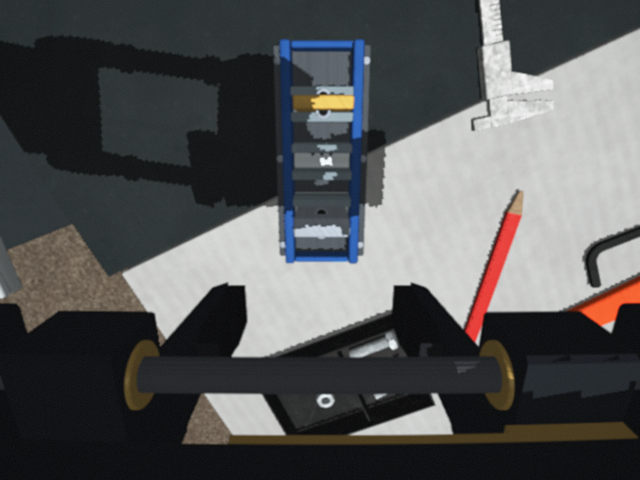

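View pics/diff_side.png

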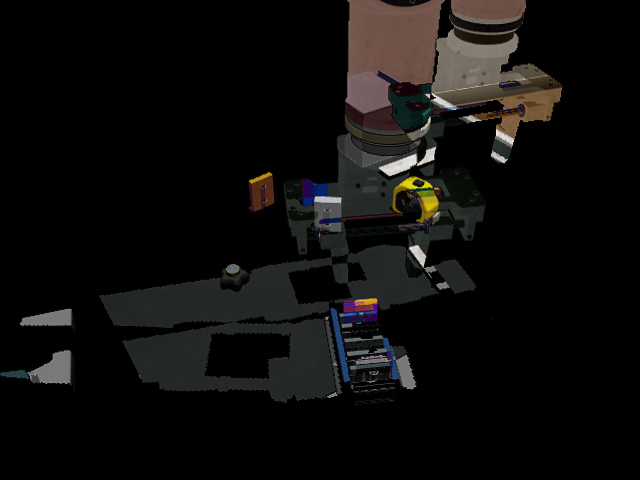

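The pictures show both plates upright in their own slots, tops about 71–72 mm, with the middle slot empty and the gripper clear. The bystander differences are only shadow and occlusion. Handing in.

```bash
python3 -c "
from rig import env
print(env.hand_in())"
```

```text
the job is handed in; nothing more can be done
None
```

I put the brass plate in the narrowest slot and the steel plate in the widest one, pushed each down to its hard floor, released both and left the arm clear above. The job was handed in at about 23 s; no verdict was reported.

- **Seating:** The floor was felt for each plate at a fingertip (TCP) height of about 46 mm, which is where a fully seated plate should stop. The highest force read at the wrist was about 12 N, though it was only read at the end of each move.
- **Position:** The two fixed cameras put both plate tops at about 71–72 mm, against 71 mm nominal. Both plates sit upright and within about 2 to 5 mm of the middle of their slots along the row.
- **Surroundings:** The middle slot is empty. I never touched the caliper, tape measure or star knob. The before/after side picture shows only shadow, lighting or the gripper in front at the star knob and tape measure.
- **Disagreements:** The wrist camera read about 2 mm higher on the plate tops (73 mm). The scene and side cameras disagree by about 2–4 mm along the row, more than the 2 mm calibration figure. The wrist picture taken just after lifting off the brass plate was about 5 mm off, probably because the arm had not settled, so I did not use it.

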